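# Tip the bearing balls into the hub

### The arm

A 6-joint arm with a two-finger parallel gripper is mounted at the origin on a cart in front of the work surface, level with it; the furniture and walls round the work are solid. World frame = base frame: x ahead of the robot, y to its left, z up, the work surface at z = 0. Lengths are in mm, angles in degrees, forces in N, time in s.
With the tool pointing down it reaches from about 300 to 850 mm from the base axis. Payload 4.2 kg.
Tool frame: the origin (TCP) lies on the centre line of the jaws, within the pads' length; the fingertips stand 11 mm ahead of it and the grasp point (between the pads) lies 8 mm behind it; z points along the fingers, y is the line along which they close (so a half turn about z gives the same grasp; the last joint's range is limited). The gripper opens to 91 mm and grips with 3 to 60 N. Pads are 32 mm wide; open, the fingers measure 118 mm over their backs; the gripper's body (76 mm by 178 mm) begins 60 mm behind the grasp point.
Start: joints at [67.781, 18.312, 89.639, -0, 72.044, -1.146], TCP at [206.752, 536.559, 224.976] pointing down, gripper open.
Joint ranges: [-177.97, 177.97], [-48.28, 115.42], [12.27, 149.76], [-77.06, 257.06], [2.81, 150.46], [-146.56, 146.56]. Speed limits (degrees/s): [147.25, 147.25, 180, 180, 180, 180].

### API

Orientations are given as [roll, pitch, yaw] about the fixed x, y, z axes, in that order (R = Rz(yaw) Ry(pitch) Rx(roll)).
In Python, from workcell import env, grab_frame, camera_model, models gives the robot as it stands.
- The arm moves only by the shell command python3 -m crank 'ROWS' [FORCE]. ROWS is text: rows parted by semicolons, each of 7 numbers parted by spaces: the closure, from -1 (fully open) to 1 (shut), so that 0 is half open, then the shift along the tool's x, y, z in mm, then the turn, a rotation vector about the tool's x, y, z in degrees. A call has 1 to 10 rows; each row shifts and turns the commanded pose from where the row before left it, along the tool's axes as they then stand; what a row does not reach is not made up. A row lasts 1/8 s, in which the tool goes at most 62.5 mm and 10.7 degrees, less where a joint would pass 70% of its speed; a pose out of reach is approached as far as the arm can. A call is refused whole if a number of a shift passes 62.5 or a number of a turn 10.7, either way. A call with a gripper value outside its range is refused whole. The fingers move at their own pace and stop on an object; FORCE is the grip in N (left out, the last holds). Time passes only in rows, so rows that do not move let the fingers close. It gives the time, the measured TCP pose, the force, the opening and the grip force at its end, in the units of the state.
- env.state(): the state, without advancing time (a new reading comes with each control period).
- grab_frame(name): name is "side" or "top" or "wrist"; returns the picture (420x560x3 uint8, blue, green, red); there is no depth.
- camera_model(name): a dict with "K" (3x3 intrinsics, pixels), "k1" (the pictures are not rectified: a ray, as slopes to the right and down, at radius r is drawn at 1 + k1 r^2 times it, then the intrinsics apply), "R" (3x3) and "t" (3): a world point X has camera coordinates R X + t; the wrist camera has in their place "mount" (4x4, takes a point from camera to tool coordinates, whose origin is the TCP and whose axes are the flange's). Camera axes: x right, y down, z forward; pixel columns grow to the right and rows downward; lengths in mm; the calibration is good to about 2 mm. A picture is of the moment at which its call begins: read the wrist's pose just before it. camera_model takes no time and is no camera call.
- env.job_done(): hands the job in; it is judged then, once.
Trained networks look in the newest picture that a camera, given by its name, has taken for a name from the list of things; names that differ only in an ending like _2 or _b are one class to them, and where a whole thing is asked for, a point or a joint stands for the part that bears it (a point fixed in the world has none). Each returns a list of dicts, best first, with "p" (0 to 1); they miss things now and then, are a little off and sometimes report something else, mostly with a low value. They report only what shows in the picture. A call takes as long as a camera call.
- models.search_frame(name, camera): "point" ([x, y, z] in mm, in world coordinates, good to about 4 mm: the middle of the surface that is visible of it).
The state is a dict: "time_s": time; "qpos": joint angles; "qvel": joint speeds; "effort": joint torques, N m; "ee_pos": TCP position; "ee_rot": TCP orientation; "force": force on the tool from outside, world axes, zero at the start; "torque": the same for the moment, N m; "gripper_width": finger opening in mm; "gripper_force": force on a finger pad.
Only numpy, scipy, OpenCV 4.12 (cv2) and the standard library are available. Lean on these libraries where they do the work, as an engineer would, in place of code of your own. Each camera call takes 0.05 s, during which the arm holds its last target. There are 200 camera calls.

### The job

One of the two handled cups holds two steel bearing balls. Take that cup by its handle, carry it level to the bearing hub, and tip it there, held clear above the raised collar, so that both balls drop into the hub's sunken well; the cup must not knock on the hub and no ball may end up on the worktop. Then set the cup down upright on a free spot of the worktop and let go.

Things in the scene. Friction and masses are not known exactly. Their poses are not given: they have to be found in the camera images.
- cup: Flared aluminium cup holding the two balls; 110 g. Origin: centre of underside, z up. Outside radius 25 mm at the foot, 52 at the rim, height 42, wall 3; inner floor 6 mm up. Balls roll out when it tilts past about 60 degrees; 75 to 80 is ample. Its wooden handle points along its -y, at the start to the robot's right (within 25 degrees). An identical empty cup stands about 0.3 m to the left or right.
- cup_grip (a point): Point on the axis of the cup's handle to grip, 90 mm from the cup's axis, 40 mm above its underside; axes as the cup's. The handle is a level round bar, diameter 18 mm, from 60 to 156 mm from the cup's axis; it can be gripped at any slant about its own axis. Low timber laths lie just beyond the cups: open the fingers no more than 50 mm here.
- ball_a_center (a point): Centre of one steel ball, diameter 16 mm, 17 g, loose on the cup's floor.
- ball_b_center (a point): Centre of the other steel ball, alike.
- bearing_hub: Round dark-steel bearing hub, fixed, to the right of the cups. Origin: centre of underside, z up. Flange radius 64 mm, 10 thick, six bolt heads; on it a raised collar, outer radius 50 mm, rim 55 mm above the worktop, round a flat-floored well of radius 42 mm, floor 20 mm above the worktop. Nothing over 40 mm tall stands within 0.12 m of its centre.

How it is judged (in metres and radians):
On the way, in this order (a step that is already met when the one before it is completed fails the run):
1. the cup is lifted off the worktop, level, with both balls in it (height (world z) of cup above 0.05 m and angle between cup's own z axis and vertical below 0.4 rad and distance between each of ball_a_center, ball_b_center and cup below 0.045 m), for 0.2 s.
2. the cup is tipped over the hub, above the collar (angle between cup's own z axis and vertical above 0.8 rad and horizontal distance between cup and bearing_hub below 0.13 m and height (world z) of cup above 0.06 m), for 0.2 s.
At the end, for the whole second after the job is handed in: Both balls lie in the hub's well (within 42 mm of its centre, below the collar); the cup stands released, at rest and upright (within 10 degrees) on the worktop (horizontal distance between each of ball_a_center, ball_b_center and bearing_hub below 0.042 m and z of ball_a_center in the frame of bearing_hub between 0.02 and 0.05 m and z of ball_b_center in the frame of bearing_hub between 0.02 and 0.05 m and angle between cup's own z axis and vertical below 0.17 rad and height (world z) of cup below 0.008 m and linear speed of cup below 0.05 m/s); the robot touches nothing.
It fails at once if a ball falls onto the worktop (height (world z) of any of ball_a_center, ball_b_center below 0.011 m).
It fails at once if the cup knocks on the hub (more than 3 N) (contact force between cup and bearing_hub above 3 N).
It also fails if it takes over 72 s, if anything falls off the work surface, if the arm or the gripper's body presses on something with over 40 N, if the wrist force passes 120 N, or if a joint passes its speed limit or range.

## Working session

There is one attempt and no reset: what is moved stays moved. The work goes in short steps, Python scripts to look and compute and a shell command to move; the robot and the scene stay as the last step left them, time stands still between calls to the robot, and variables do not carry over. Pictures are saved under pics/ and viewed, at most 10 in all, crops included, and the job is handed in when it is done.

```bash
ls; mkdir -p pics; python3 - <<'E'
from workcell import env, grab_frame, camera_model, models
import cv2,numpy as np
s=env.state();print(s)
for c in("top","side"):
    cv2.imwrite(f"pics/{c}0.png",grab_frame(c))
    m=camera_model(c);print(c,m)
    for n in("cup","cup_grip","ball_a_center","bearing_hub"):
        print(c,n,[(np.round(d["point"]).tolist(),round(d["p"],2)) for d in models.search_frame(n,c)])
print(camera_model("wrist"))
E
```

```text
pics
{'time_s': 0.0, 'qpos': array([ 6.77809000e+01,  1.83520637e+01,  8.97081200e+01, -3.58269989e-04,
        7.20424858e+01, -1.14672013e+00]), 'qvel': array([-0.03649294, -0.09556125, -0.03094732, -0.05842463,  0.13814176,
        0.03138801]), 'effort': array([-2.78956995e-04, -4.12468493e+01, -2.31963712e+01,  7.27287331e-02,
        4.57354845e-02, -1.58072667e-04]), 'ee_pos': array([206.56174049, 536.08831046, 224.10440814]), 'ee_rot': array([-1.79897344e+02, -1.71414204e-03,  1.58927729e+02]), 'force': array([-0.77349897, -0.22442214,  0.22037033]), 'torque': array([ 0.01407402,  0.02086496, -0.00032204]), 'gripper_force': 0.0, 'gripper_width': 91.26959644355652}
top {'K': array([[528.58703048,   0.        , 286.85967325],
       [  0.        , 528.58703048, 207.31408843],
       [  0.        ,   0.        ,   1.        ]]), 'k1': -0.012590169037139639, 'R': array([[ 0.01700923, -0.99980868,  0.00965908],
       [-0.98156862, -0.01853652, -0.19020893],
       [ 0.19035158, -0.00624574, -0.98169612]]), 't': array([ -56.53560785,  453.3482364 , 1483.80424577])}
top cup [([430.
[... 564 characters left out ...]
, 27.0], 0.94)]
side cup_grip [([430.0, 294.0, 27.0], 0.65)]
side ball_a_center [([416.0, 324.0, 20.0], 0.46)]
side bearing_hub [([475.0, -287.0, 32.0], 0.56)]
{'K': array([[290.66143261,   0.        , 282.74135336],
       [  0.        , 290.66143261, 212.14808269],
       [  0.        ,   0.        ,   1.        ]]), 'k1': -0.058427493614894264, 'mount': array([[-9.02053252e-04, -9.69089190e-01, -2.46708993e-01,
         7.07042255e+01],
       [ 9.99999320e-01, -6.91920220e-04, -9.38434511e-04,
        -1.78541499e+00],
       [ 7.38723800e-04, -2.46709672e-01,  9.69089156e-01,
        -1.58925737e+02],
       [ 0.00000000e+00,  0.00000000e+00,  0.00000000e+00,
         1.00000000e+00]])}
```

View pics/top0.png

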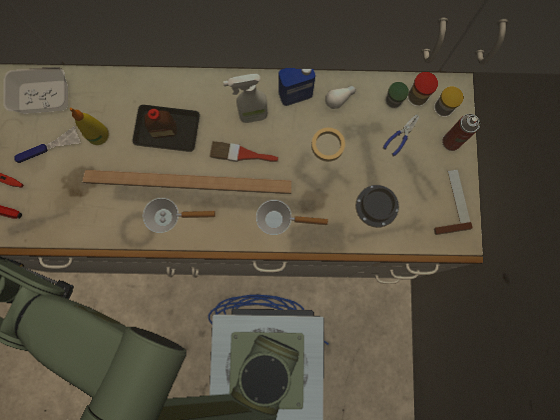

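View pics/side0.png

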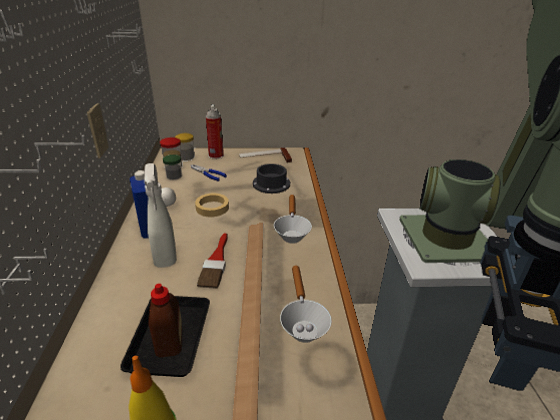

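The top picture shows the cup holding the balls on the left at about (162,215), its handle running to (215,213). The empty cup is at (274,217) and the hub at (377,205). I'll enlarge both to measure.

```bash
python3 - <<'E'
import cv2,numpy as np
a=cv2.imread("pics/top0.png")
z=lambda c0,r0,w,h:cv2.resize(a[r0:r0+h,c0:c0+w],None,fx=8,fy=8,interpolation=cv2.INTER_CUBIC)
m=np.vstack([z(135,190,90,50)[:, :720][:300*2][:400],])
h=z(345,175,70,62)
cv2.imwrite("pics/cup8.png",m);cv2.imwrite("pics/hub8.png",h)
E
```

```text
(no output)
```

View pics/cup8.png

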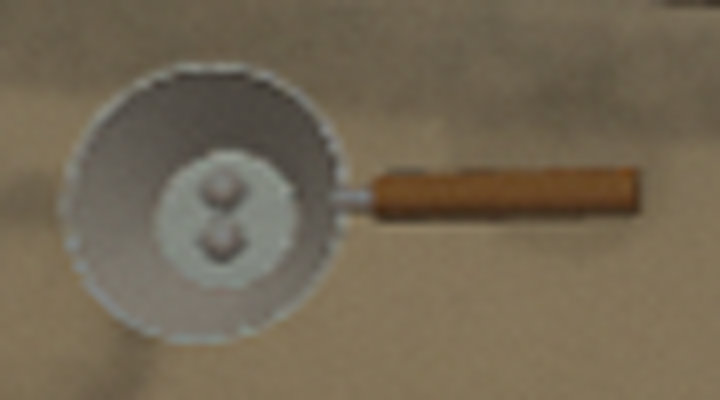

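View pics/hub8.png

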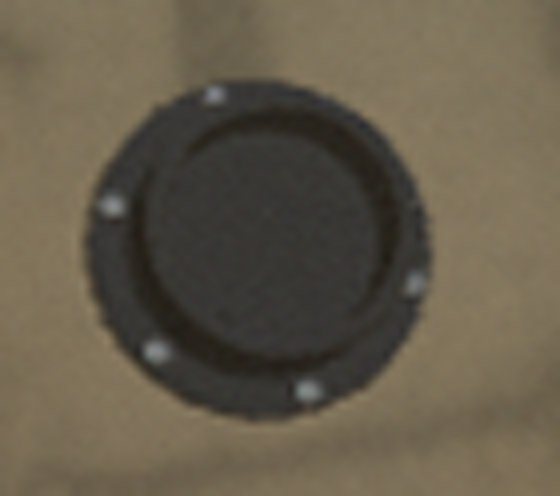

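```bash
cat >h.py <<'E'
import numpy as np,cv2
from workcell import env, grab_frame, camera_model, models
from scipy.spatial.transform import Rotation as Ro
def px2w(cam,u,v,z):
    m=camera_model(cam);k=m["K"]
    n=cv2.undistortPoints(np.array([[[u,v]]],float),k,np.array([m["k1"],0,0,0.]))[0,0]
    d=m["R"].T@np.r_[n,1];o=-m["R"].T@m["t"]
    return o+d*(z-o[2])/d[2]
def tool():
    s=env.state();return s,Ro.from_euler("xyz",s["ee_rot"],degrees=True),s["ee_pos"]
def go(p,R,pos):
    "shift in tool axes from pos to p"
    return R.inv().apply(np.array(p)-pos)
E
python3 - <<'E'
from h import *
f=lambda u,v,c0,r0,z:px2w("top",c0+(u+.5)/8-.5,r0+(v+.5)/8-.5,z)
c=f(205,203,135,190,42);a=f(374,196,135,190,40);b=f(638,190,135,190,40)
h=f(258,250,345,175,7)
print(c,a,b,h)
for p in(a,b):print(np.linalg.norm((p-c)[:2]))
d=(b-c)[:2];d/=np.linalg.norm(d);print("dir",d,np.degrees(np.arctan2(d[1],d[0])))
g=c[:2]+90*d;print("grip",g)
# tool x along -d
yaw=np.degrees(np.arctan2(-d[1],-d[0]));s,R,p=tool()
print("yaw",yaw,s["ee_rot"],"turn about tool z",-(yaw-s["ee_rot"][2]))
Rn=Ro.from_euler("xyz",[180,0,yaw],degrees=True)
print("shift old axes to above",go([*g,150],R,p))
# side check
m=camera_model("side")
for q in (c,np.r_[g,40],h):
    x=m["R"]@q+m["t"];print("side",(m["K"]@(x/x[2]))[:2])
E
```

```text
[425.38064458 316.06489197  42.        ] [429.43802776 255.80334924  40.        ] [433.42721632 160.74822486  40.        ] [ 471.00468212 -315.5456097     7.        ]
60.39797919372844
155.52496390277665
dir [ 0.05173814 -0.99866069] -87.03429904435082
grip [430.03707682 226.18543025]
yaw 92.9657009556492 [-1.79998982e+02 -5.26223813e-04  1.58927340e+02] turn about tool z 65.96163910110812
shift old axes to above [-319.94557542 -209.30185607   74.92857016]
side [306.52236451 318.4965204 ]
side [299.80429368 287.68601686]
side [271.79883957 182.72728101]
```

```bash
cat >>h.py <<'E'
def plan(p,R1,n):
    "n rows straight to p with even turning to R1 (shift is taken before the turn / after?)"
    s,R,pos=tool();rv=(R.inv()*R1).as_rotvec(degrees=True)/n
    st=(np.array(p)-pos)/n;Rk=R
    for k in range(n):
        print(np.round(Rk.inv().apply(st),1),np.round(rv,2)); Rk=Rk*Ro.from_rotvec(rv,degrees=True)
    print("final from end axes")
E
python3 - <<'E'
from h import *
plan([430,226,150],Ro.from_euler("xyz",[180,0,93],degrees=True),10)
E
```

```text
[-32.  -20.9   7.5] [-0.    0.    6.59]
[-34.2 -17.1   7.5] [-0.    0.    6.59]
[-35.9 -13.1   7.5] [-0.    0.    6.59]
[-37.2  -8.9   7.5] [-0.    0.    6.59]
[-38.   -4.6   7.5] [-0.    0.    6.59]
[-38.2  -0.2   7.5] [-0.    0.    6.59]
[-38.    4.2   7.5] [-0.    0.    6.59]
[-37.3   8.6   7.5] [-0.    0.    6.59]
[-36.   12.8   7.5] [-0.    0.    6.59]
[-34.3  16.8   7.5] [-0.    0.    6.59]
final from end axes
```

```bash
python3 -m crank '-0.05 -32 -21 7.5 0 0 6.6; -0.05 -34 -17 7.5 0 0 6.6; -0.05 -36 -13 7.5 0 0 6.6; -0.05 -37 -9 7.5 0 0 6.6; -0.05 -38 -4.6 7.5 0 0 6.6; -0.05 -38 0 7.5 0 0 6.6; -0.05 -38 4 7.5 0 0 6.6; -0.05 -37 8.6 7.5 0 0 6.6; -0.05 -36 13 7.5 0 0 6.6; -0.05 -34 17 7.5 0 0 6.6' 20
python3 -m crank '-0.05 0 0 0 0 0 0; -0.05 0 0 0 0 0 0'
python3 - <<'E'
from h import *
s,R,p=tool();print(s["qpos"],s["ee_rot"],p,s["gripper_width"])
cv2.imwrite("pics/w1.png",grab_frame("wrist"))
for n in("cup","cup_grip","ball_a_center"):
    print(n,[(np.round(d["point"]).tolist(),round(d["p"],2)) for d in models.search_frame(n,"wrist")])
print(go([430,226.2,32],R,p))
E
```

```text
time_s: 1.75
ee_pos: [430.4, 226.0, 149.9]
ee_rot: [180.0, -0.0, 92.7]
force: [0.1, 0.3, 0.8]
gripper_width: 48.0
gripper_force: 0.0
time_s: 2.0
ee_pos: [429.5, 227.3, 150.1]
ee_rot: [-180.0, -0.0, 92.9]
force: [0.5, -0.7, -0.5]
gripper_width: 47.8
gripper_force: 0.0
[2.65165329e+01 1.40391096e+01 1.07513313e+02 3.21998720e-02
 5.84389620e+01 2.35536521e+01] [-1.79996929e+02 -2.85945578e-02  9.29460284e+01] [429.47050061 227.30654614 150.07959511] 47.81158585058927
cup [([434.0, 313.0, 30.0], 0.62)]
cup_grip [([432.0, 311.0, 29.0], 0.75)]
ball_a_center [([418.0, 313.0, 18.0], 0.62)]
[ -1.19122721   0.47825765 118.07898985]
```

View pics/w1.png

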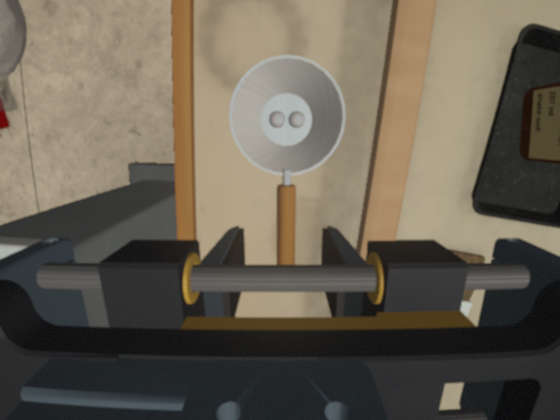

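The wrist picture shows both balls in the cup at about (287,119). The handle runs straight down the middle of the open fingers at column 287, and the lath (about x=400) is clear of them. Descending and gripping.

```bash
python3 -m crank '-0.05 -1 0.5 25 0 0 0; -0.05 0 0 25 0 0 0; -0.05 0 0 25 0 0 0; -0.05 0 0 20 0 0 0; -0.05 0 0 13 0 0 0; -0.05 0 0 10 0 0 0; -0.05 0 0 0 0 0 0; -0.05 0 0 0 0 0 0' 50
python3 -m crank '0.3 0 0 0 0 0 0; 0.4 0 0 0 0 0 0; 0.5 0 0 0 0 0 0; 0.6 0 0 0 0 0 0; 0.7 0 0 0 0 0 0; 0.8 0 0 0 0 0 0; 1 0 0 0 0 0 0; 1 0 0 0 0 0 0; 1 0 0 0 0 0 0'
python3 -m crank '1 0 0 -3 0 0 0; 1 0 0 -6 0 0 0; 1 0 0 -10 0 0 0; 1 0 0 -14 0 0 0; 1 0 0 -16 0 0 0; 1 0 0 -16 0 0 0; 1 0 0 -16 0 0 0; 1 0 0 -10 0 0 0; 1 0 0 -5 0 0 0; 1 0 0 0 0 0 0'
python3 - <<'E'
from h import *
cv2.imwrite("pics/w2.png",grab_frame("wrist"))
cv2.imwrite("pics/s2.png",grab_frame("side"))
E
```

```text
time_s: 3.2
ee_pos: [430.6, 226.3, 32.5]
ee_rot: [179.9, -0.0, 92.9]
force: [-0.3, -0.3, 0.4]
gripper_width: 47.7
gripper_force: 0.0
time_s: 4.32
ee_pos: [430.2, 226.1, 32.0]
ee_rot: [180.0, -0.0, 92.9]
force: [0.4, 0.7, 0.9]
gripper_width: 16.9
gripper_force: 50.0
time_s: 5.58
ee_pos: [430.2, 226.1, 128.2]
ee_rot: [180.0, -0.0, 92.9]
force: [0.9, 1.0, -2.7]
gripper_width: 17.3
gripper_force: 50.0
```

View pics/s2.png

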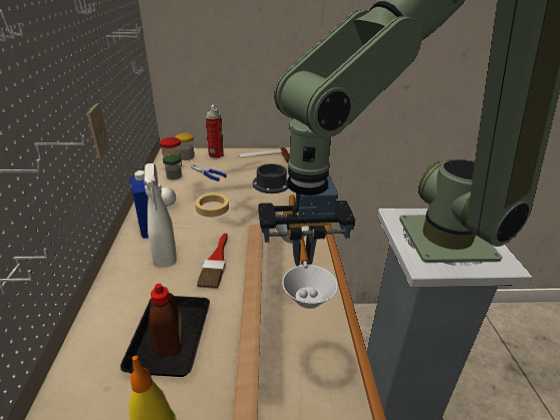

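The cup is lifted level with both balls in it (308,293). Before choosing the tipping pose I need to know what the arm can reach, so I'll make a few gentle probe moves and fit a kinematic model.

```bash
cat > log.py <<'E'
from h import *
import json
s=env.state();open("log.txt","a").write(json.dumps([s["qpos"].tolist(),s["ee_pos"].tolist(),s["ee_rot"].tolist()])+"\n")
E
python3 log.py
python3 -m crank '1 0 0 0 3 0 0; 1 0 0 0 4 0 0; 1 0 0 0 3 0 0; 1 0 0 0 0 0 0; 1 0 0 0 0 0 0' |head -3; python3 log.py
python3 -m crank '1 0 0 -10 -4 0 0; 1 0 0 -10 -4 0 0; 1 0 0 -10 -4 0 0; 1 0 0 -10 -4 0 0; 1 0 0 -10 -4 0 0; 1 0 0 0 0 0 0; 1 0 0 0 0 0 0'|head -3; python3 log.py
python3 -m crank '1 0 0 0 3 3 0; 1 0 0 0 4 4 0; 1 0 0 0 3 3 0; 1 0 0 0 0 0 0; 1 0 0 0 0 0 0'|head -3; python3 log.py
python3 -m crank '1 0 0 0 0 -3 0; 1 0 0 0 0 -4 0; 1 0 0 0 0 -3 0; 1 0 0 0 0 0 0; 1 0 0 0 0 0 0'|head -3; python3 log.py
cat > fk.py <<'E'
from h import *
import json
from scipy.optimize import least_squares
def rz(a):return Ro.from_euler("z",a,degrees=True)
def ry(a):return Ro.from_euler("y",a,degrees=True)
def fk(q,P):
    a,H,L1,L2,e,L3,d=P
    R=rz(q[0]);p=R.apply([a,d,H]);R=R*ry(q[1]);p=p+R.apply([0,0,L1])
    R=R*ry(q[2]);p=p+R.apply([e,0,L2]);R=R*rz(q[3])*ry(q[4]);p=p+R.apply([0,0,L3])
    return p,R*rz(q[5])*rz(90)
def data():
    D=[([67.781,18.312,89.639,0,72.044,-1.146],[206.752,536.559,224.976],[180,0,158.927])]
    return D+[json.loads(l) for l in open("log.txt")]
def fit():
    D=data()
    f=lambda P:np.concatenate([fk(q,P)[0]-p for q,p,_ in D])
    r=least_squares(f,[50,400,400,400,0,250,10]);return r.x,r.fun
if __name__=="__main__":
    P,fu=fit();print(np.round(P,1));print(np.round(fu.reshape(-1,3),1))
    for q,p,r in data():
        R=fk(q,P)[1];print(np.round(q,1),np.round((R.inv()*Ro.from_euler("xyz",r,degrees=True)).magnitude()*57.3,2),r)
E
python3 fk.py
```

```text
time_s: 6.3
ee_pos: [429.6, 225.9, 127.5]
ee_rot: [-170.0, 0.0, 92.9]
time_s: 7.18
ee_pos: [431.7, 226.2, 177.5]
ee_rot: [170.0, -0.0, 92.9]
time_s: 7.8
ee_pos: [431.8, 226.0, 177.2]
ee_rot: [180.0, -9.9, 93.8]
time_s: 8.43
ee_pos: [431.5, 226.3, 177.6]
ee_rot: [180.0, 0.0, 93.8]
[ -0.  140.3 591.8 417.   25.2 324.7  11.5]
[[-0.  0. -0.]
 [ 0. -0. -0.]
 [-0. -0. -0.]
 [ 0. -0.  0.]
 [ 0. -0.  0.]
 [-0. -0.  0.]]
[67.8 18.3 89.6  0.  72.  -1.1] 0.01 [180, 0, 158.927]
[ 26.4  15.4 109.3   0.   55.3  23.4] 0.0 [-179.9455596066346, 0.018875546199508503, 92.92523580834819]
[ 24.   20.  103.2   3.9  66.2  19.2] 0.0 [-169.97222724878253, 0.025160937024901735, 92.92961851401665]
[ 29.2   8.5 111.2  -5.6  51.5  29.4] 0.0 [170.04604723034828, -0.004821739381375667, 92.94139900953505]
[ 20.   11.2 107.8  11.1  58.7  10.6] 0.0 [179.9795954881558, -9.895645856077056, 93.77987946095216]
[ 26.4  12.6 105.   -0.   62.4  22.5] 0.0 [179.9558757495541, 0.02448718144197362, 93.83373781808994]
```

The model fits exactly, so I can search tipping poses (handle yaw, tip direction) for joint-range feasibility.

```bash
cat > ik.py <<'E'
from fk import *
P=fit()[0]
lo=np.array([-177.97,-48.28,12.27,-77.06,2.81,-146.56]);hi=np.array([177.97,115.42,149.76,257.06,150.46,146.56])
def ik(p,R,q0):
    def f(q):
        a,B=fk(q,P);return np.r_[(a-p),200*(B.inv()*R).as_rotvec()]
    r=least_squares(f,np.clip(q0,lo+.01,hi-.01),bounds=(lo,hi),max_nfev=60);return r.x,np.abs(r.fun).max()
hub=np.array([471,-315.5])
def pose(th,phi,tz=140,off=15,ref=62,sg=1):
    "tool pose at tip angle phi (signed by sg), TCP so that at tip ref the lip is off short of the hub centre"
    R=lambda f:Ro.from_euler("z",th,degrees=True)*Ro.from_euler("x",180,degrees=True)*Ro.from_rotvec([sg*f,0,0],degrees=True)
    def lip(f):
        Z=-R(f).as_matrix()[:,2];b=np.array([0,0,-1])+Z*Z[2];b/=np.linalg.norm(b)
        return R(f).apply([90,0,32])+42*Z+52*b
    fl=-R(80).as_matrix()[:2,2];fl/=np.linalg.norm(fl)
    t=np.r_[hub-fl*off-lip(ref)[:2],tz]
    return t,R(phi),t+lip(phi),t+R(phi).apply([90,0,32])
E
cat > srch.py <<'E'
from ik import *
q0=env.state()["qpos"]
for sg in(1,-1):
  for th in range(-60,181,15):
    q,e=q0,0;t,R,_,_=pose(th,0,sg=sg)
    # carry: start over several seeds of base
    best=None
    for j6 in (0,60,-60,120,-120):
        for j4 in(0,):
            g=[np.degrees(np.arctan2(t[1],t[0])),15,100,j4,65,j6];x=ik(t,R,g)
            if x[1]<.5: best=x;break
    if best is None: print(sg,th,"no start");continue
    q=best[0];ph=0;st=0;mv=0
    for ph in range(10,79,10):
        t,R,_,_=pose(th,ph,sg=sg);x,e=ik(t,R,q)
        if e>1:break
        mv=max(mv,np.abs(x-q).max());q=x;
    print(sg,th,np.round(best[0]),"->",ph,round(e,1),np.round(q),"maxstep",round(mv))
E
time python3 srch.py
```

```text
1 -60 [-26.  17. 105.  -0.  58. 124.] -> 70 0.0 [-62.  30. 130.  81.  72.  21.] maxstep 18
1 -45 [-28.  15. 108.  -0.  57. 107.] -> 70 0.0 [-64.  33. 120.  64.  80.  25.] maxstep 14
1 -30 [-30.  14. 110.  -0.  57.  90.] -> 70 0.0 [-63.  37. 110.  52.  89.  27.] maxstep 13
1 -15 [-33.  13. 111.  -0.  56.  72.] -> 70 0.0 [-61.  40. 101.  42.  99.  26.] maxstep 12
1 0 [-36.  13. 111.  -0.  56.  54.] -> 70 0.0 [-57.  44.  91.  32. 108.  24.] maxstep 9
1 15 [-40.  14. 110.   0.  57.  35.] -> 70 0.0 [-53.  48.  83.  23. 117.  18.] maxstep 10
1 30 [-42.  15. 108.  -0.  57.  18.] -> 70 0.0 [-49.  51.  75.  12. 123.  11.] maxstep 11
1 45 [-44.  17. 106.   0.  58.   1.] -> 70 0.0 [-44.  53.  69.   1. 128.   1.] maxstep 12
1 60 [-45.  19. 102.   0.  59. -15.] -> 70 0.0 [-40.  55.  65. -12. 129. -11.] maxstep 12
1 75 [-45.  21.  99.   0.  60. -30.] -> 70 0.0 [-35.  55.  64. -24. 127. -22.] maxstep 11
1 90 [-45.  23.  95.  -0.  62. -45.] -> 70 0.0 [-30.  55.  65. -34. 122. -31.] maxstep 10
1 105 [-44.  25.  92.   0.  63. -59.] -> 70 0.0 [-25.  53.  69. -42. 115. -37.] maxstep 9
1 120 [-42.  27.  
[... 1418 characters left out ...]
 -> 70 10.1 [ -61.   27.  121.   97.   50. -142.] maxstep 24
-1 105 [-37.  30.  84.   0.  67. -52.] -> 70 1.1 [ -61.   31.  112.   81.   58. -136.] maxstep 17
-1 120 [-34.  30.  83.   0.  67. -64.] -> 70 0.0 [ -62.   39.  105.   76.   75. -142.] maxstep 13
-1 135 [-32.  30.  84.   0.  66. -77.] -> 70 0.0 [ -59.   43.   95.   67.   84. -139.] maxstep 11
-1 150 [-30.  29.  85.   0.  66. -90.] -> 70 0.0 [ -55.   46.   86.   59.   94. -138.] maxstep 11
-1 165 [ -28.   28.   88.    0.   65. -103.] -> 70 0.0 [ -51.   49.   78.   51.  103. -139.] maxstep 10
-1 180 [ -27.   26.   90.    0.   64. -117.] -> 70 0.0 [ -46.   52.   71.   44.  112. -142.] maxstep 9
real	0m5.594s
user	0m6.113s
sys	0m0.068s
```

```bash
cat > carry.py <<'E'
from ik import *
s,R,p=tool();t,R1,l,c=pose(-30,0,tz=165);print("target",t,p,s["ee_rot"])
print("px bottle",px2w("top",252,118,0),"can",px2w("top",455,145,0))
w=np.r_[.3,.6,np.ones(24),.6,.3,0,0];n=len(w);tot=-30-s["ee_rot"][2]
k=w/w.sum();y=s["ee_rot"][2];q=s["qpos"];pos=p.copy();tmp=None
for i,f in enumerate(k):
    Rk=Ro.from_euler("xyz",[180,0,y],degrees=True);st=(t-p)*f
    print(np.round(Rk.inv().apply(st),1),round(-tot*f,2),end=" ");y+=tot*f;pos=pos+st
    qn,e=ik(pos,Ro.from_euler("xyz",[180,0,y],degrees=True),q);print(round(np.abs(qn-q).max(),1),round(e,2));q=qn
E
python3 carry.py
```

```text
target [ 417.17871226 -228.7212049   165.        ] [431.45632493 226.29731506 177.61348472] [1.79955876e+02 2.44871814e-02 9.38337378e+01]
px bottle [740.39814053  63.2381178    0.        ] can [ 666.57529613 -559.51357912    0.        ]
[-5.3 -0.5  0.1] 1.44 0.8 0.0
[-10.6  -0.8   0.3] 2.88 1.8 0.0
[-17.6  -0.4   0.5] 4.8 2.9 0.0
[-17.6   1.1   0.5] 4.8 2.8 0.0
[-17.5   2.5   0.5] 4.8 2.8 0.0
[-17.2   4.    0.5] 4.8 2.7 0.0
[-16.8   5.4   0.5] 4.8 2.6 0.0
[-16.3   6.8   0.5] 4.8 2.6 0.0
[-15.7   8.1   0.5] 4.8 2.5 0.0
[-14.9   9.4   0.5] 4.8 2.5 0.0
[-14.1  10.6   0.5] 4.8 2.5 0.0
[-13.1  11.8   0.5] 4.8 2.4 0.0
[-12.1  12.8   0.5] 4.8 2.4 0.0
[-11.   13.8   0.5] 4.8 2.4 0.0
[-9.8 14.7  0.5] 4.8 2.4 0.0
[-8.5 15.4  0.5] 4.8 2.4 0.0
[-7.2 16.1  0.5] 4.8 2.4 0.0
[-5.8 16.7  0.5] 4.8 2.5 0.0
[-4.4 17.1  0.5] 4.8 2.5 0.0
[-3.  17.4  0.5] 4.8 2.5 0.0
[-1.5 17.6  0.5] 4.8 2.6 0.0
[-0.  17.6  0.5] 4.8 2.6 0.0
[ 1.4 17.6  0.5] 4.8 2.7 0.0
[ 2.9 17.4  0.5] 4.8 2.7 0.0
[ 4.4 17.1  0.5] 4.8 2.8 0.0
[ 5.8 16.7  0.5] 4.8 2.8 0.0
[4.3 9.7 0.3] 2.88 1.7 0.0
[2.4 4.7 0.1] 1.44 0.9 0.0
[0. 0. 0.] 0.0 0.0 0.0
[0. 0. 0.] 0.0 0.0 0.0
```

```bash
python3 -m crank '1 -5.3 -0.5 0 0 0 1.4; 1 -10.6 -0.8 0.3 0 0 2.9; 1 -17.6 -0.4 0.5 0 0 4.8; 1 -17.6 1.1 0.5 0 0 4.8; 1 -17.5 2.5 0.5 0 0 4.8; 1 -17.2 4 0.5 0 0 4.8; 1 -16.8 5.4 0.5 0 0 4.8; 1 -16.3 6.8 0.5 0 0 4.8; 1 -15.7 8 0.5 0 0 4.8; 1 -15 9.4 0.5 0 0 4.8'
python3 -m crank '1 -14 10.6 0.5 0 0 4.8; 1 -13 11.8 0.5 0 0 4.8; 1 -12 12.8 0.5 0 0 4.8; 1 -11 13.8 0.5 0 0 4.8; 1 -9.8 14.7 0.5 0 0 4.8; 1 -8.5 15.4 0.5 0 0 4.8; 1 -7.2 16 0.5 0 0 4.8; 1 -5.8 16.7 0.5 0 0 4.8; 1 -4.4 17 0.5 0 0 4.8; 1 -3 17.4 0.5 0 0 4.8'
python3 -m crank '1 -1.5 17.6 0.5 0 0 4.8; 1 0 17.6 0.5 0 0 4.8; 1 1.4 17.6 0.5 0 0 4.8; 1 3 17.4 0.5 0 0 4.8; 1 4.4 17 0.5 0 0 4.8; 1 5.8 16.7 0.5 0 0 4.8; 1 4.3 9.7 0.3 0 0 2.9; 1 2.4 4.7 0 0 0 1.4; 1 0 0 0 0 0 0; 1 0 0 0 0 0 0'
python3 - <<'E'
from ik import *
s,R,p=tool();t,R1,_,_=pose(-30,0,tz=140);print(s["qpos"],"shift",go(t,R,p),"turn",(R.inv()*R1).as_rotvec(degrees=True))
a,b,c=[cv2.imwrite(f"pics/{n}3.png",grab_frame(n)) for n in("top","side","wrist")]
i=np.hstack([cv2.imread("pics/top3.png")[130:300,300:480],cv2.imread("pics/side3.png")[110:280,200:380],cv2.resize(cv2.imread("pics/wrist3.png"),(227,170))])
cv2.imwrite("pics/m3.png",cv2.resize(i,None,fx=1.36,fy=1.36))
print([(np.round(d["point"]),d["p"]) for d in models.search_frame("bearing_hub","wrist")])
q=s["qpos"]
for ph in range(0,80,6):
    t,R1,l,c=pose(-30,ph);q,e=ik(t,R1,q);print(ph,round(e,2),np.round(q),np.round(l),np.round(c))
E
```

```text
time_s: 9.68
ee_pos: [426.2, 67.6, 173.5]
ee_rot: [179.9, 0.0, 50.8]
force: [0.1, 1.2, -1.7]
gripper_width: 17.0
gripper_force: 50.0
time_s: 10.92
ee_pos: [420.4, -108.1, 168.6]
ee_rot: [180.0, -0.0, 2.8]
force: [0.2, 0.1, -1.3]
gripper_width: 16.9
gripper_force: 50.0
time_s: 12.18
ee_pos: [417.5, -228.0, 165.4]
ee_rot: [-180.0, -0.1, -30.0]
force: [0.2, -0.2, -1.1]
gripper_width: 17.0
gripper_force: 50.0
[-3.00348745e+01  1.22499719e+01  1.07461364e+02  4.50898330e-03
  6.02370990e+01  8.99351858e+01] shift [ 0.07060434  0.72349712 25.39862174] turn [-0.00387034 -0.05156898  0.02770316]
[(array([ 439., -347.,   55.]), 0.53)]
0 0.0 [-30.  14. 110.  -0.  57.  90.] [ 521. -229.  150.] [ 495. -274.  108.]
6 0.0 [-34.  14. 110.   7.  57.  82.] [ 469. -319.  145.] [ 497. -271.  108.]
12 0.0 [-38.  15. 110.  14.  58.  74.] [ 469. -320.  139.] [ 498. -268.  109.]
18 0.0 [-42.  16. 110.  20.  60.  67.] [ 469. -319.  133.] [ 500. -265.  110.]
24 0.0 [-46.  17. 110.  26.  63.  60.] [ 469. -318.  128.] [ 502. -262.  111.]
30 0.0 [-49.  19. 110.  31.  66.  54.] [ 470. -317.  123.] [ 503. -260.  112.]
36 0.0 [-52.  21. 110.  36.  69.  49.] [ 471. -315.  118.] [ 505. -257.  114.]
42 0.0 [-55.  23. 110.  40.  72.  44.] [ 472. -313.  113.] [ 506. -255.  116.]
48 0.0 [-57.  26. 110.  43.  76.  40.] [ 474. -310.  108.] [ 507. -253.  119.]
54 0.0 [-59.  28. 110.  46.  80.  36.] [ 476. -307.  104.] [ 508. -251.  121.]
60 0.0 [-61.  31. 110.  48.  83.  32.] [ 478. -304.  100.] [ 509. -250.  124.]
66 0.0 [-62.  35. 110.  51.  87.  29.] [ 480. -300.   97.] [ 510. -248.  127.]
72 0.0 [-63.  38. 110.  53.  91.  26.] [ 482. -296.   94.] [ 510. -247.  130.]
78 0.0 [-64.  41. 110.  54.  94.  23.] [ 485. -292.   91.] [ 511. -247.  133.]
```

View pics/m3.png

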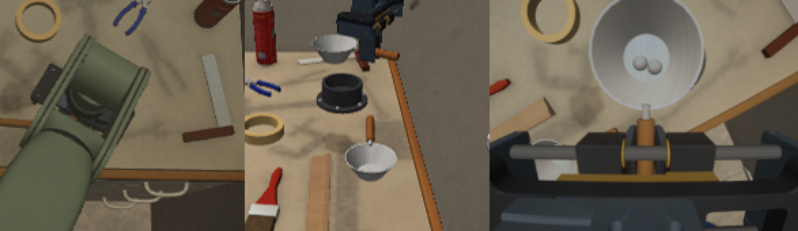

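The cup is level above the hub with both balls inside (wrist inset, about (645,65)). Lowering slightly, then tipping, with the last part slow.

```bash
python3 -m crank '1 0 0 6 0 0 0; 1 0 0.7 10 0 0 0; 1 0 0 10 0 0 0; 1 0 0 4 0 0 0; 1 0 0 0 2 0 0; 1 0 0 0 4 0 0; 1 0 0 0 5 0 0; 1 0 0 0 5 0 0; 1 0 0 0 5 0 0; 1 0 0 0 5 0 0'
python3 -m crank '1 0 0 0 5 0 0; 1 0 0 0 5 0 0; 1 0 0 0 5 0 0; 1 0 0 0 4 0 0; 1 0 0 0 3 0 0; 1 0 0 0 2 0 0; 1 0 0 0 1.5 0 0; 1 0 0 0 1.5 0 0; 1 0 0 0 1.5 0 0; 1 0 0 0 1.5 0 0'
python3 -m crank '1 0 0 0 1.5 0 0; 1 0 0 0 1.5 0 0; 1 0 0 0 1.5 0 0; 1 0 0 0 1.5 0 0; 1 0 0 0 1.5 0 0; 1 0 0 0 1.5 0 0; 1 0 0 0 1.5 0 0; 1 0 0 0 1.5 0 0; 1 0 0 0 1.5 0 0; 1 0 0 0 1.5 0 0'
python3 -m crank '1 0 0 0 1.5 0 0; 1 0 0 0 1.5 0 0; 1 0 0 0 1 0 0; 1 0 0 0 0 0 0; 1 0 0 0 0 0 0; 1 0 0 0 0 0 0; 1 0 0 0 0 0 0; 1 0 0 0 0 0 0'
python3 - <<'E'
from ik import *
for n in("top","side","wrist"):cv2.imwrite(f"pics/{n}4.png",grab_frame(n))
i=np.hstack([cv2.imread("pics/top4.png")[150:260,320:440],cv2.imread("pics/side4.png")[120:230,220:340],cv2.resize(cv2.imread("pics/wrist4.png"),(147,110))])
cv2.imwrite("pics/m4.png",cv2.resize(i,None,fx=2,fy=2,interpolation=cv2.INTER_CUBIC))
for n in("top","side","wrist"):print([(np.round(d["point"]),d["p"]) for d in models.search_frame("ball_a_center",n)])
E
```

```text
time_s: 13.62
ee_pos: [417.3, -229.7, 135.4]
ee_rot: [-153.9, -0.1, -30.0]
force: [-0.5, -0.2, -1.7]
gripper_width: 17.3
gripper_force: 50.0
time_s: 14.88
ee_pos: [417.3, -229.1, 135.5]
ee_rot: [-123.9, -0.1, -30.0]
force: [-0.0, -0.3, -2.1]
gripper_width: 17.0
gripper_force: 50.0
time_s: 16.12
ee_pos: [417.3, -229.2, 135.4]
ee_rot: [-108.9, -0.1, -30.0]
force: [0.1, 0.4, -2.2]
gripper_width: 17.0
gripper_force: 50.0
time_s: 17.12
ee_pos: [417.3, -229.1, 135.5]
ee_rot: [-105.0, -0.1, -30.0]
force: [0.4, 0.7, -1.3]
gripper_width: 16.8
gripper_force: 50.0
[]
[]
[(array([ 470., -329.,   31.]), 0.95)]
```

View pics/m4.png

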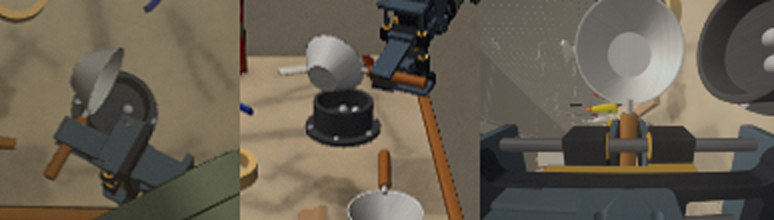

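The cup is empty and both balls lie in the well (wrist inset, about (770,38) and (768,62)). I'll level the cup where it is, then carry it back to its original spot.

```bash
python3 -m crank '1 0 0 0 -2 0 0; 1 0 0 0 -5 0 0; 1 0 0 0 -6 0 0; 1 0 0 0 -6 0 0; 1 0 0 0 -6 0 0; 1 0 0 0 -6 0 0; 1 0 0 0 -6 0 0; 1 0 0 0 -6 0 0; 1 0 0 0 -6 0 0; 1 0 0 0 -6 0 0'
python3 -m crank '1 0 0 0 -6 0 0; 1 0 0 0 -6 0 0; 1 0 0 0 -5 0 0; 1 0 0 0 -3 0 0; 1 0 0 -10 0 0 0; 1 0 0 -10 0 0 0; 1 0 0 -5 0 0 0; 1 0 0 0 0 0 0'
python3 - <<'E'
from ik import *
s,R,p=tool();print(p,s["ee_rot"])
t=np.array([430,226.2,150]);n=20;y=s["ee_rot"][2];q=s["qpos"];dy=(93-y)/n;pos=p
for i in range(n):
    Rk=Ro.from_euler("xyz",[180,0,y],degrees=True);st=(t-p)/n
    print(np.round(Rk.inv().apply(st),1),round(-dy,2),end=" ");y+=dy;pos=pos+st
    qn,e=ik(pos,Ro.from_euler("xyz",[180,0,y],degrees=True),q);print(round(np.abs(qn-q).max(),1),round(e,2));q=qn
E
```

```text
time_s: 18.68
ee_pos: [416.8, -228.7, 136.2]
ee_rot: [-160.2, -0.1, -30.0]
force: [-0.7, 0.4, -1.7]
gripper_width: 16.9
gripper_force: 50.0
time_s: 19.68
ee_pos: [417.2, -229.6, 161.0]
ee_rot: [-180.0, -0.1, -30.1]
force: [-0.8, -0.4, -1.8]
gripper_width: 17.0
gripper_force: 50.0
[ 417.23676985 -229.62840241  161.02747204] [-1.79995490e+02 -1.36000720e-01 -3.00600391e+01]
[-10.9 -20.    0.6] -6.15 3.7 0.0
[ -8.7 -21.1   0.6] -6.15 3.6 0.0
[ -6.3 -21.9   0.6] -6.15 3.5 0.0
[ -4.  -22.5   0.6] -6.15 3.4 0.0
[ -1.5 -22.7   0.6] -6.15 3.3 0.0
[  0.9 -22.8   0.6] -6.15 3.2 0.0
[  3.4 -22.6   0.6] -6.15 3.2 0.0
[  5.8 -22.1   0.6] -6.15 3.1 0.0
[  8.1 -21.3   0.6] -6.15 3.1 0.0
[ 10.3 -20.3   0.6] -6.15 3.1 0.0
[ 12.4 -19.1   0.6] -6.15 3.1 0.0
[ 14.4 -17.7   0.6] -6.15 3.1 0.0
[ 16.2 -16.    0.6] -6.15 3.1 0.0
[ 17.9 -14.2   0.6] -6.15 3.2 0.0
[ 19.3 -12.2   0.6] -6.15 3.3 0.0
[ 20.5 -10.1   0.6] -6.15 3.3 0.0
[21.4 -7.8  0.6] -6.15 3.4 0.0
[22.1 -5.5  0.6] -6.15 3.5 0.0
[22.6 -3.1  0.6] -6.15 3.6 0.0
[22.8 -0.6  0.6] -6.15 3.7 0.0
```

```bash
python3 -m crank '1 -11 -20 0.6 0 0 -6.15; 1 -8.7 -21 0.6 0 0 -6.15; 1 -6.3 -22 0.6 0 0 -6.15; 1 -4 -22.5 0.6 0 0 -6.15; 1 -1.5 -22.7 0.6 0 0 -6.15; 1 0.9 -22.8 0.6 0 0 -6.15; 1 3.4 -22.6 0.6 0 0 -6.15; 1 5.8 -22 0.6 0 0 -6.15; 1 8 -21.3 0.6 0 0 -6.15; 1 10.3 -20.3 0.6 0 0 -6.15'|sed -n 2,3p
python3 -m crank '1 12.4 -19 0.6 0 0 -6.15; 1 14.4 -17.7 0.6 0 0 -6.15; 1 16.2 -16 0.6 0 0 -6.15; 1 18 -14.2 0.6 0 0 -6.15; 1 19.3 -12.2 0.6 0 0 -6.15; 1 20.5 -10 0.6 0 0 -6.15; 1 21.4 -7.8 0.6 0 0 -6.15; 1 22 -5.5 0.6 0 0 -6.15; 1 22.6 -3 0.6 0 0 -6.15; 1 22.8 -0.6 0.6 0 0 -6.15'
python3 -m crank '1 0 0 0 0 0 0; 1 0 0 0 0 0 0'
python3 - <<'E'
from ik import *
for n in("top","side","wrist"):cv2.imwrite(f"pics/{n}5.png",grab_frame(n))
i=np.hstack([cv2.imread("pics/top5.png")[165:245,330:430],cv2.imread("pics/side5.png")[200:340,220:380][:80*2][10:90],cv2.resize(cv2.imread("pics/wrist5.png"),(106,80))])
i=np.hstack([cv2.resize(cv2.imread("pics/top5.png")[165:245,330:430],(300,240)),cv2.resize(cv2.imread("pics/side5.png")[220:340,240:360],(240,240)),cv2.resize(cv2.imread("pics/wrist5.png")[:220,140:420],(254,240))])
cv2.imwrite("pics/m5.png",i);s,R,p=tool();print(go([430,226.2,33],R,p))
E
```

```text
ee_pos: [423.0, -0.7, 154.0]
ee_rot: [180.0, 0.0, 31.7]
time_s: 22.18
ee_pos: [429.7, 227.0, 147.7]
ee_rot: [180.0, 0.1, 93.2]
force: [-0.0, -0.5, -1.2]
gripper_width: 17.1
gripper_force: 50.0
time_s: 22.42
ee_pos: [429.5, 225.8, 147.8]
ee_rot: [180.0, 0.1, 92.9]
force: [0.4, -0.3, -1.6]
gripper_width: 17.0
gripper_force: 50.0
[  0.5298969    0.24527809 115.05678115]
```

View pics/m5.png

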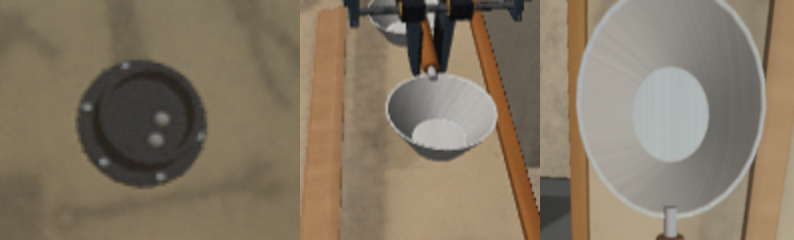

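The balls lie in the well (inset pixels (161,118) and (156,140)), and the cup is empty and level over its old spot. Setting it down gently.

```bash
python3 -m crank '1 0.5 0.2 10 0 0 0; 1 0 0 22 0 0 0; 1 0 0 22 0 0 0; 1 0 0 22 0 0 0; 1 0 0 18 0 0 0; 1 0 0 10 0 0 0; 1 0 0 6 0 0 0; 1 0 0 3 0 0 0; 1 0 0 1 0 0 0; 1 0 0 0 0 0 0'
python3 -m crank '1 0 0 0.5 0 0 0; 1 0 0 0.5 0 0 0; 1 0 0 0 0 0 0'
```

```text
time_s: 23.82
ee_pos: [430.3, 227.1, 34.4]
ee_rot: [179.9, 0.0, 93.0]
force: [-0.9, -0.1, -1.5]
gripper_width: 17.1
gripper_force: 50.0
time_s: 24.2
ee_pos: [430.0, 227.0, 33.1]
ee_rot: [179.9, 0.0, 93.0]
force: [0.0, -0.4, -0.7]
gripper_width: 16.9
gripper_force: 50.0
```

```bash
python3 -m crank '1 0 0 0.5 0 0 0; 1 0 0 0.4 0 0 0; 1 0 0 0 0 0 0; 0.6 0 0 0 0 0 0; 0.5 0 0 0 0 0 0; 0.3 0 0 0 0 0 0; 0.1 0 0 0 0 0 0; -0.05 0 0 0 0 0 0; -0.05 0 0 0 0 0 0; -0.05 0 0 0 0 0 0'
python3 -m crank '-0.05 0 0 -5 0 0 0; -0.05 0 0 -15 0 0 0; -0.05 0 0 -25 0 0 0; -0.05 0 0 -25 0 0 0; -0.05 0 0 -25 0 0 0; -0.05 0 0 -25 0 0 0; -0.05 0 0 0 0 0 0; -0.05 0 0 0 0 0 0; -0.05 0 0 0 0 0 0'
python3 - <<'E'
from ik import *
for n in("top","side","wrist"):cv2.imwrite(f"pics/{n}6.png",grab_frame(n))
i=np.hstack([cv2.resize(cv2.imread("pics/top6.png")[165:245,330:430],(300,240)),cv2.resize(cv2.imread("pics/side6.png")[240:360,240:360],(240,240)),cv2.resize(cv2.imread("pics/wrist6.png")[:240,140:420],(254,240))])
cv2.imwrite("pics/m6.png",i)
E
```

```text
time_s: 25.45
ee_pos: [430.0, 227.0, 32.2]
ee_rot: [179.9, 0.0, 93.0]
force: [-0.2, -0.3, -0.1]
gripper_width: 48.0
gripper_force: 0.0
time_s: 26.58
ee_pos: [429.2, 226.8, 151.1]
ee_rot: [-179.9, 0.1, 93.0]
force: [-0.8, -0.1, -0.2]
gripper_width: 48.0
gripper_force: 0.0
```

View pics/m6.png

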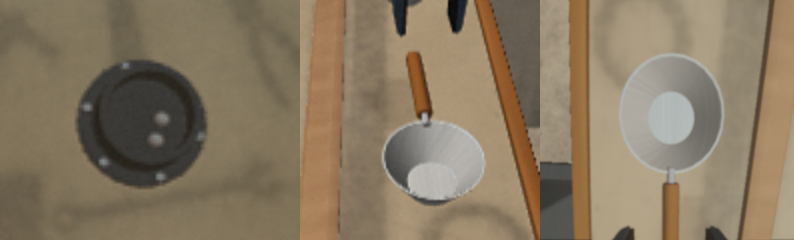

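The cup stands upright and released on the worktop (side inset, about (433,165)). Both balls are in the well and the gripper is clear.

```bash
python3 -c "
from workcell import env
print(env.job_done())"
```

```text
the job is handed in; nothing more can be done
None
```

I tipped both balls into the hub's well, set the cup down upright and released on its original spot, and handed the job in after about 27 s; no verdict was returned.

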